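Change over the storage charger and draw a spare governor board into the carry tote

TASK

The servo-valve driver board (the one with the finned heat sink) is wanted at the governor, but its bay of the charging rack is live: turn the changeover switch from the left bay to centre off, pause there about a second to let the output die away, then turn it fully over to the right bay and leave it there. Then grip the driver board by the rail on its top edge, slide it out along its leaning slot and lower it gently, bottom edge down, into the ribbed slot of the grey carry tote so that it stands on the tote's floor. Leave the other boards in their slots and do not disturb the loose spares on the shelf.

Things in the scene. Friction and masses are not known exactly. Their poses are not given: they have to be found in the camera images.
- rack: Grey charging rack, fixed on the 8 mm white resin shelf. Origin: centre of underside (z = 8 mm); x away from robot, y left, z up. Base 250 x 386 mm (x -135 to 115). Charger case in the middle, 116 wide (y), top at z 115 mm. Bays at y +125 (left) and -125; each has a front and a rear slot, feet at x 0 and 64, z 45 mm. All slots lean 30 degrees, tops towards -x: slot direction (-0.5, 0, 0.866).
- left_front_slot (a point): Foot of the left bay's front slot, in the middle of the board's bottom edge; axes as the rack's. Each slot is two black side guides, 80 mm long along the slot, holding the board's side edges with 1.5 mm play; nothing clips the board, it is free once drawn more than 80 mm along the slot direction.
- left_rear_slot (a point): Foot of the left bay's rear slot, 64 mm behind the front one; otherwise the same.
- changeover (a joint): Black bar handle of the switch on the charger case, vertical axis at rack x -75, y 0 mm. rad, positive anticlockwise from above: 0 = centre off (bar along rack x, pointer away from the robot), +0.70 = stop, pointer towards the left bay (left bay fed), -0.70 = stop, right bay fed. Starts near +0.70. Needs about 0.12 N m, no detents or spring: stays where left.
- handle_grip (a point): On the handle's turning axis, at gripping height; its x runs along the bar to the pointer end (white line) and turns with it. Bar 52 long, 12 thick, 28 mm tall (16 below to 12 above this point): grip from above across the 12 mm. Under it a hub of radius 21 (top 14 mm below this point), then a 62 mm square bezel 22 mm below this point. The boards stand 70 mm to either side and reach about 20 mm above this point.
- driver_board: Board to move: circuit board 3.2 thick (x), 110 wide (y), 130 mm tall (z), 0.24 kg; aluminium rail along its top edge to grip: 10 thick (x), 96 long (y), from z 116 to 134. Known by its finned heat sink (70 wide, z 40 to 86, out to x +18). Origin: middle of the bottom edge; z up the board along the slot, x its normal. In the front or the rear slot of the left bay.
- logic_board: Other board of the left bay, in the slot the driver board does not use: same board, rail, origin and axes, but a flat screening can (out to x +9 mm) instead of the heat sink. Stays there.
- bay2_board: Board like logic_board, in the right bay's front slot. Stays there.
- tote: Open grey carry tote, fixed on the shelf: 100 (x) x 126 (y) x 85 mm, walls 4. Origin: centre of underside; inner floor 5 mm above. On each end wall (y +-59 inside) two ribs, 13 mm deep, leave a groove 11 mm wide at x = 0, from the floor to 60 mm high, flared to about 30 mm at 77 mm: a board stands in both grooves, its width along the tote's y, either way round, 4 mm play at each end.
- valve: Loose stainless proportional valve, about 50 x 147 (along y) x 76 mm; origin at the centre of its valve block's underside. Leave alone.
- encoder: Loose blue aluminium encoder housing, diameter 58, 50 mm tall plus an 18 mm shaft stub on top; origin at the centre of its underside. Leave alone.
Not all that is in view belongs to the job. What is shaped like the driver_board but yellow is not meant.

How it is judged:
By the outcome, as a careful person would: the job done as asked, in the order asked, and still so for the second after the job is handed in, with the robot touching nothing.
It also fails if it takes over 58 s, if anything falls off the work surface, if the arm or the gripper's body presses on something with over 40 N, if the wrist force passes 120 N, or if a joint passes its speed limit or range.

ROBOT

A 6-joint arm with a two-finger parallel gripper is mounted at the origin on the work surface. World frame = base frame: x ahead of the robot, y to its left, z up, the work surface at z = 0. Lengths are in m, angles in rad, forces in N, time in s.
With the tool pointing down it reaches from about 0.375 to 0.975 m from the base axis. Payload 3.8 kg.
Tool frame: the origin (TCP) lies on the mounting face of the last link; the fingertips stand 173 mm ahead of it and the grasp point (between the pads) lies 155 mm ahead of it; z points along the fingers, y is the direction in which the jaws open and shut (so a half turn about z gives the same grasp; the last joint's range is limited). The gripper opens to 85 mm and grips with 20 to 120 N. Pads are 22 mm wide; open, the fingers measure 114 mm over their backs; the gripper's body (76 mm by 85 mm) begins 54 mm behind the grasp point. The pads swing forward as they close: fully open they stand 13 mm farther back than shut.
Start: joints at [-1.224, 0.264, 1.604, -0, 1.274, -0.037], TCP at [0.253, -0.626, 0.405] pointing down, gripper open.
Joint ranges: [-2.63, 2.63], [-0.94, 2.18], [0.31, 2.57], [-1.31, 4.45], [0, 2.66], [-2.55, 2.55]. Speed limits (rad/s): [2.57, 2.57, 3.14, 3.14, 3.14, 3.14].

INTERFACE

Orientations are given as a rotation vector (axis times angle).
In Python, from workcell import bot gives the robot as it stands.
- The arm moves only by the shell command python3 -m jog 'ROWS' [FORCE]. ROWS is JSON, a list that holds one entry, the list of rows, each a list of 7 numbers: the closure, from 0 (fully open) to 1 (shut), then the shift along the tool's x, y, z in cm, then the turn, a rotation vector about the tool's x, y, z in rad. A call has 1 to 12 rows; each row is the pose to reach, as a shift and turn from the pose commanded when the call began, along the tool's axes at that moment; what a row does not reach only later rows make up. A row lasts 1/8 s, in which the tool goes at most 62.5 mm and 10.7 degrees, less where a joint would pass 70% of its speed; a pose out of reach is approached as far as the arm can. A call with a gripper value outside its range is refused whole. The fingers move at their own pace and stop on an object; FORCE is the grip in N (left out, the last holds). Time passes only in rows, so rows that repeat a pose let the fingers close. It gives the time, the measured TCP pose, the force and the opening at its end, in the units of the state.
- bot.read_state(): the state, without advancing time (a new reading comes with each control period).
- bot.read_camera(name): name is "scene" or "top" or "wrist"; returns the picture (400x640x3 uint8, red, green, blue); there is no depth.
- bot.camera_model(name): a dict with "intrinsics" (3x3 intrinsics, pixels), "rvec" (rotation vector, rad) and "tvec" (3), from world to camera coordinates, as OpenCV has them. Camera axes: x right, y down, z forward; pixel columns grow to the right and rows downward; lengths in m; the calibration is good to about 2 mm. The wrist camera is an equidistant fisheye: a pixel r from the principal point sees the ray r / f radians off the axis. A picture is of the moment at which its call begins: read the wrist's pose just before it. camera_model takes no time and is no camera call; for the wrist camera it gives the pose at the moment of the call.
- bot.finish_job(): hands the job in, once; it reports no verdict.
The state is a dict: "time": time; "q": joint angles; "joint_vel": joint speeds; "joint_torque": joint torques, N m; "tool_pos": TCP position; "tcp_rot": TCP orientation; "wrist_force": force on the tool from outside, world axes, zero at the start; "torque": the same for the moment, N m; "width": opening from 0.0 (shut) to 1.0 (fully open).
Only numpy, scipy, OpenCV 4.12 (cv2) and the standard library are available. Lean on these libraries where they do the work, as an engineer would, in place of code of your own. Each camera call takes 0.05 s, during which the arm holds its last target.

## Working session

There is one attempt and no reset: what is moved stays moved. The work goes in short steps, Python scripts to look and compute and a shell command to move; the robot and the scene stay as the last step left them, time stands still between calls to the robot, and variables do not carry over. Pictures are saved under pics/ and viewed, and the job is handed in when it is done.

```bash
mkdir -p pics; ls; python3 - <<'E'
from workcell import bot
import cv2
print(bot.read_state())
for n in ("scene","top","wrist"):
    m=bot.camera_model(n); print(n,m)
    cv2.imwrite(f"pics/{n}0.png",bot.read_camera(n)[:,:,::-1])
E
```

```text
pics
{'time': 0.0, 'q': array([-1.22390017e+00,  2.64747831e-01,  1.60541242e+00,  9.29788908e-06,
        1.27370180e+00, -3.68943610e-02]), 'joint_vel': array([ 4.96796740e-04, -2.21096987e-05,  7.83678478e-05,  1.52860410e-03,
       -4.34973598e-04,  5.87906083e-04]), 'joint_torque': array([-4.86880963e-04, -5.15108836e+01, -3.67312396e+01, -1.19086408e-04,
        1.30624854e-02, -1.99839345e-07]), 'tool_pos': array([ 0.25262707, -0.62555694,  0.40334443]), 'tcp_rot': array([-3.08172565e+00, -5.98731521e-01,  5.36154645e-04]), 'wrist_force': array([-0.68214679,  0.89261064, -0.80671043]), 'torque': array([ 0.02760529, -0.03640332,  0.01732331]), 'width': 0.9975002424935161}
scene {'intrinsics': array([[368.95387718,   0.        , 322.27461011],
       [  0.        , 368.95387718, 196.10715416],
       [  0.        ,   0.        ,   1.        ]]), 'rvec': array([ 1.3154188 ,  2.16859568, -0.95918906]), 'tvec': array([ 0.21278205, -0.14348295,  1.37116283])}
top {'intrinsics': array([[511.75641675,   0.        , 324.55239739],
       [  0.        , 511.75641675, 195.78517733],
       [  0.        ,   0.        ,   1.        ]]), 'rvec': array([ 2.16728057, -2.17238981,  0.0885015 ]), 'tvec': array([-0.00739923,  0.41611575,  1.43462854])}
wrist {'intrinsics': array([[309.70691629,   0.        , 314.08735432],
       [  0.        , 309.70691629, 194.13448023],
       [  0.        ,   0.        ,   1.        ]]), 'rvec': array([-2.39928042,  1.61659098,  0.23871598]), 'tvec': array([-0.67237415, -0.03722038,  0.38007217])}
```

View pics/scene0.png

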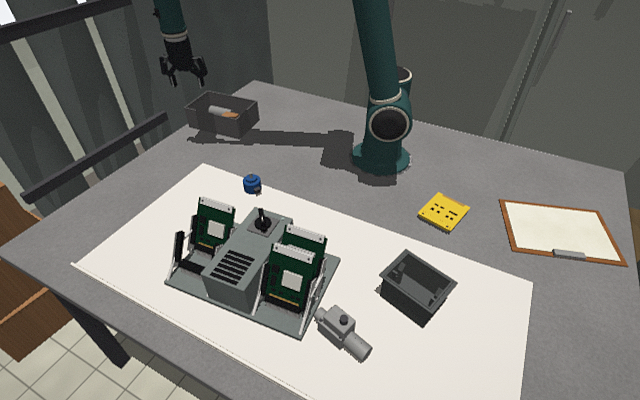

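View pics/top0.png

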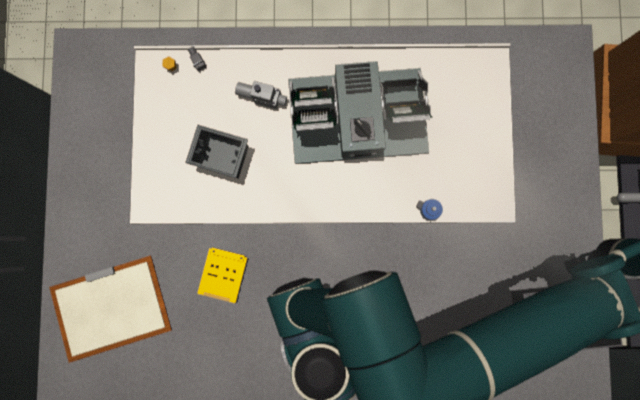

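View pics/wrist0.png

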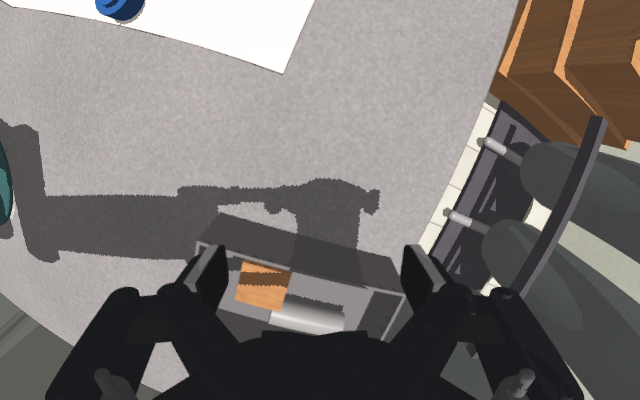

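```bash
python3 - <<'E'
import cv2,numpy as np
t=cv2.imread("pics/top0.png")
cv2.imwrite("pics/top0c.png",cv2.resize(t[50:190,270:450],None,fx=4.3,fy=4.3,interpolation=cv2.INTER_CUBIC)[:600])
cv2.imwrite("pics/top0d.png",cv2.resize(t[70:200,170:300],None,fx=4.5,fy=4.5,interpolation=cv2.INTER_CUBIC)[:600])
s=cv2.imread("pics/scene0.png")
cv2.imwrite("pics/scene0c.png",cv2.resize(s[170:350,160:340],None,fx=3.3,fy=3.3,interpolation=cv2.INTER_CUBIC)[:600])
E
```

```text
(no output)
```

View pics/top0c.png

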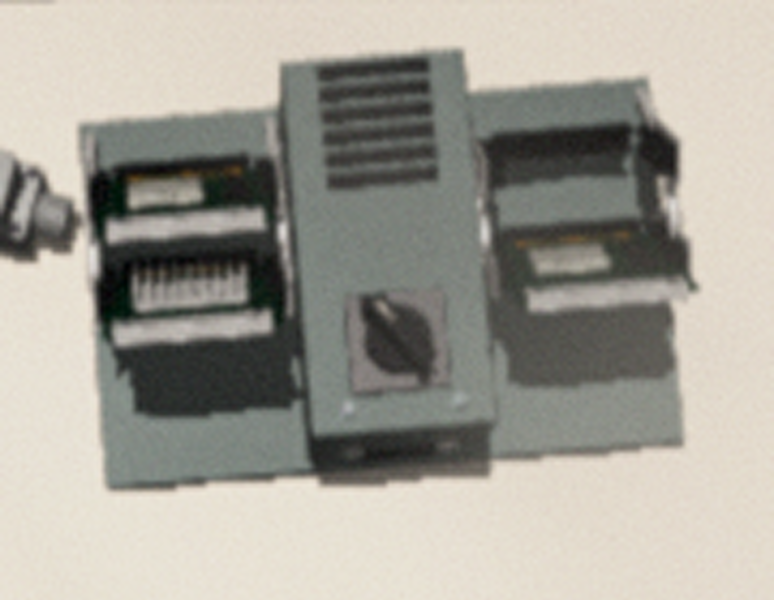

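View pics/top0d.png

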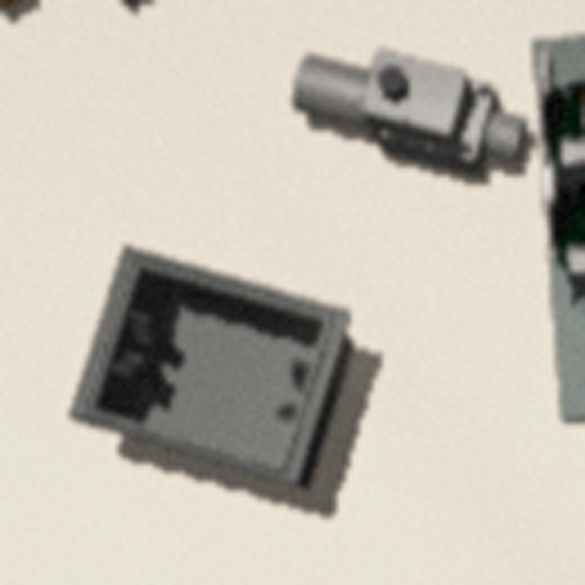

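View pics/scene0c.png

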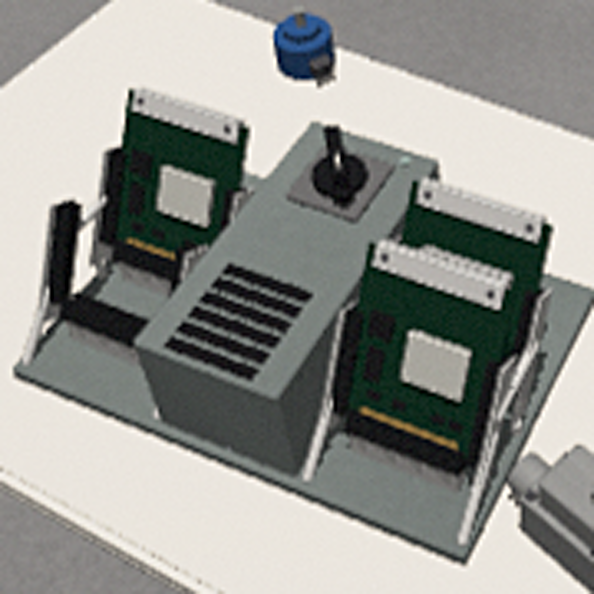

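```bash
cat > h.py <<'E'
import numpy as np,cv2
from workcell import bot
def cam(n):
    m=bot.camera_model(n);R=cv2.Rodrigues(np.array(m["rvec"]))[0];return np.array(m["intrinsics"]),R,np.array(m["tvec"])
def ray(n,uv,C=None):
    K,R,t=C or cam(n)
    d=np.linalg.solve(K,[uv[0],uv[1],1.])
    if n=="wrist":
        r=np.hypot(d[0],d[1]);d=np.array([d[0]/r*np.sin(r),d[1]/r*np.sin(r),np.cos(r)])
    return -R.T@t,(R.T@d)/np.linalg.norm(d)
def onz(n,uv,z,C=None):
    o,d=ray(n,uv,C);return o+d*(z-o[2])/d[2]
def proj(n,P,C=None):
    K,R,t=C or cam(n);p=R@np.array(P)+t
    if n=="wrist":
        th=np.arctan2(np.hypot(p[0],p[1]),p[2]);q=p[:2]/np.hypot(p[0],p[1])*th
        return K[:2,:2]@q+K[:2,2]
    return (K@p)[:2]/p[2]
def tri(*a):
    A=np.zeros((3,3));b=np.zeros(3)
    for n,uv,*c in a:
        o,d=ray(n,uv,*c);M=np.eye(3)-np.outer(d,d);A+=M;b+=M@o
    P=np.linalg.solve(A,b);return P,[proj(n,P,*c)-uv for n,uv,*c in a]
E
python3 - <<'E'
from h import *
np.set_printoptions(precision=4,suppress=True)
t=cv2.imread("pics/top0.png")
L=[]
c=[onz("top",(270+x/4.3,50+y/4.3),.123) for x,y in [(282,65),(463,50),(492,420),(310,437)]]
for p in c: print(p)
c=np.array(c)
print("w",np.linalg.norm(c[0]-c[1]),np.linalg.norm(c[2]-c[3]),"len",np.linalg.norm(c[0]-c[3]))
d=c[0]-c[3]+c[1]-c[2];print("yaw x",np.arctan2(d[1],d[0]),"yaw y",[np.arctan2(-e[0],e[1]) for e in (c[0]-c[1],c[3]-c[2])])
k=np.array([onz("top",(170+x/4.5,70+y/4.5),.093) for x,y in [(126,247),(348,310),(302,484),(73,417)]])
print(k,k.mean(0),[np.linalg.norm(k[i]-k[i-1]) for i in range(4)])
for i,j in((0,1),(3,2)):
    e=k[i]-k[j];print("tote yaw",np.arctan2(-e[0],e[1]))
for i,j in((0,3),(1,2)):
    e=k[i]-k[j];print("tote yaw",np.arctan2(e[1],e[0]))
# rails: white blobs
hsv=cv2.cvtColor(t,cv2.COLOR_BGR2HSV)
print([ (270+x/4.3,50+y/4.3) for x,y in ((112,333),(272,321),(106,228),(266,219),(397,340))])
for z,ps in((.169,((112,333),(272,321),(106,228),(266,219))),(.0,())):
  for x,y in ps: print(onz("top",(270+x/4.3,50+y/4.3),.165))
E
# scene zooms
python3 - <<'E'
import cv2
s=cv2.imread("pics/scene0.png")
cv2.imwrite("pics/s1.png",cv2.resize(s[215:285,260:340],None,fx=8,fy=8,interpolation=cv2.INTER_CUBIC))
cv2.imwrite("pics/s2.png",cv2.resize(s[240:330,370:465],None,fx=6,fy=6,interpolation=cv2.INTER_CUBIC))
E
```

```text
[ 0.7606 -0.0398  0.123 ]
[ 0.7697 -0.1534  0.123 ]
[ 0.5344 -0.1687  0.123 ]
[ 0.5242 -0.0562  0.123 ]
w 0.11396362402898841 0.11290616499484395 len 0.23697577843740622
yaw x 0.06690668043351419 yaw y [np.float64(0.07957143814066955), np.float64(0.09058526674975671)]
[[0.6051 0.3369 0.093 ]
 [0.5657 0.2012 0.093 ]
 [0.4596 0.2277 0.093 ]
 [0.5008 0.3668 0.093 ]] [0.5328 0.2831 0.093 ] [np.float64(0.1085528982640118), np.float64(0.14130310752159267), np.float64(0.10940890503818855), np.float64(0.1451421993098508)]
tote yaw -0.2826540327704683
tote yaw -0.28800268415996955
tote yaw -0.27940011273630116
tote yaw -0.24434579312390764
[(296.04651162790697, 127.44186046511628), (333.25581395348837, 124.65116279069768), (294.6511627906977, 103.02325581395348), (331.8604651162791, 100.93023255813954), (362.3255813953488, 129.06976744186045)]
[0.5805 0.0636 0.165 ]
[ 0.5874 -0.0327  0.165 ]
[0.645  0.0674 0.165 ]
[ 0.6501 -0.0293  0.165 ]
```

View pics/s1.png

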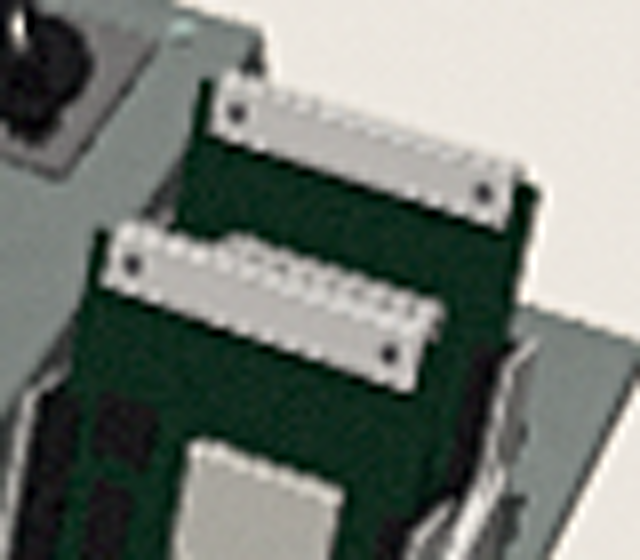

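View pics/s2.png

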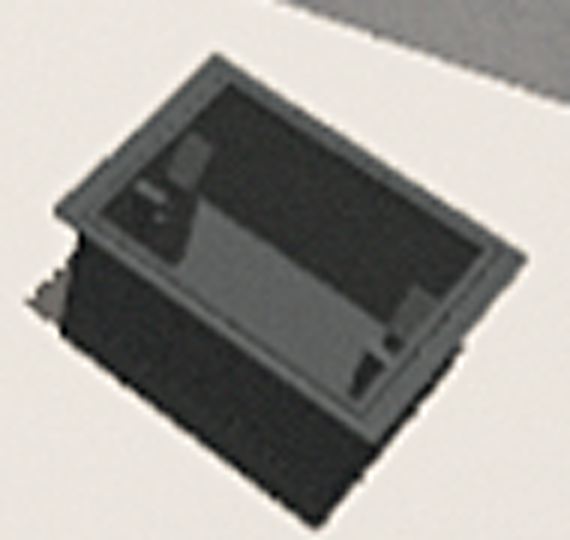

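```bash
cat >> h.py <<'E'
from scipy.spatial.transform import Rotation as Ro
def toolR(yaw,tilt=0.):
    # y_tool horizontal heading=yaw, tool z tilted outward along heading by tilt
    c,s=np.cos(yaw),np.sin(yaw);h=np.array([c,s,0]);u=np.array([0,0,1.])
    z=np.sin(tilt)*h-np.cos(tilt)*u; y=np.cos(tilt)*h+np.sin(tilt)*u
    return np.column_stack([np.cross(y,z),y,z])
def move(g,yaw,tilt=0.,back=.155,frm=None):
    """print shift(cm)/turn from measured pose (or frm=(p,R)) for grasp point g"""
    st=bot.read_state()
    p,R=frm if frm else (np.array(st["tool_pos"]),Ro.from_rotvec(st["tcp_rot"]).as_matrix())
    Rt=toolR(yaw,tilt);pt=np.array(g)-back*Rt[:,2]
    sh=R.T@(pt-p)*100;w=Ro.from_matrix(R.T@Rt).as_rotvec()
    print("shift cm",sh.round(2),"turn",w.round(3),"deg",np.degrees(np.linalg.norm(w)).round(1),"dist",np.linalg.norm(sh).round(1));return pt,Rt
E
python3 - <<'E'
from h import *
np.set_printoptions(precision=4,suppress=True)
for x,y in [(215,52),(527,257),(375,443),(55,210)]: print("tote scene",onz("scene",(370+x/6,240+y/6),.093))
print("handle",onz("top",(270+397/4.3,50+342/4.3),.161))
for x,y in [(365,297),(430,383)]: print(onz("top",(270+x/4.3,50+y/4.3),.161))
# front rail: scene face top corners
for x,y in [(222,78),(512,172)]: print("rail",onz("scene",(260+x/8,215+y/8),.169))
st=bot.read_state();R=Ro.from_rotvec(st["tcp_rot"]).as_matrix()
K,Rc,t=cam("wrist");print("cam in tool",R.T@(-Rc.T@t-st["tool_pos"]),"\n",R.T@Rc.T)
move((.52,-.09,.30),-0.75)
E
```

```text
tote scene [0.4582 0.2335 0.093 ]
tote scene [0.5006 0.3717 0.093 ]
tote scene [0.606  0.3404 0.093 ]
tote scene [0.5644 0.2026 0.093 ]
handle [ 0.5751 -0.108   0.161 ]
[ 0.6028 -0.0889  0.161 ]
[ 0.55   -0.1276  0.161 ]
rail [ 0.5849 -0.0308  0.169 ]
rail [0.578 0.063 0.169]
cam in tool [ 0.0735 -0.0014  0.0302] 
 [[ 0.0008 -0.9583 -0.2858]
 [ 1.      0.0009 -0.0001]
 [ 0.0003 -0.2858  0.9583]]
shift cm [ 44.85 -39.67  -5.06] turn [-0.002 -0.    -0.437] deg 25.0 dist 60.1
```

```bash
python3 -c "
from h import *
move((.575,-.108,.30),-0.8)"
```

```text
shift cm [ 49.27 -35.94  -5.07] turn [-0.002 -0.    -0.387] deg 22.2 dist 61.2
```

```bash
python3 -m jog '[[[0,5,-3.6,-5,0,0,0],[0,10,-7,-5,0,0,-0.1],[0,15,-11,-5,0,0,-0.2],[0,20,-14.5,-5,0,0,-0.3],[0,25,-18,-5,0,0,-0.39],[0,30,-22,-5,0,0,-0.39],[0,35,-25.5,-5,0,0,-0.39],[0,40,-29,-5,0,0,-0.39],[0.3,45,-33,-5,0,0,-0.39],[0.5,49.3,-36,-5,0,0,-0.39],[0.5,49.3,-36,-5,0,0,-0.39],[0.5,49.3,-36,-5,0,0,-0.39]]]'
python3 - <<'E'
from h import *
import pickle
st=bot.read_state();m=bot.camera_model("wrist");im=bot.read_camera("wrist")
cv2.imwrite("pics/w1.png",im[:,:,::-1]);print(st["time"],st["tool_pos"],st["tcp_rot"],st["joint_vel"].round(3),st["width"])
pickle.dump(cam("wrist"),open("w1.pkl","wb"))
E
```

```text
time: 1.65
tool_pos: [0.5749, -0.1074, 0.4542]
tcp_rot: [-2.909, -1.187, 0.002]
wrist_force: [0.8, 0.0, 0.1]
width: 0.502
1.65 [ 0.57492691 -0.10736856  0.45418834] [-2.90866012e+00 -1.18708344e+00  2.10522206e-03] [-0.031 -0.01   0.006  0.001 -0.001  0.001] 0.5018840685871947
```

View pics/w1.png

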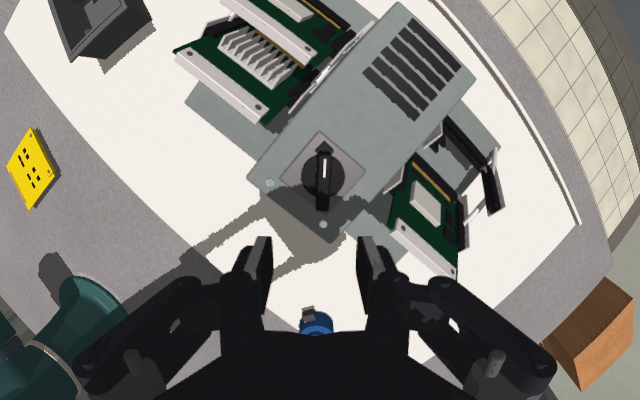

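```bash
python3 - <<'E'
import cv2
s=cv2.imread("pics/w1.png")
cv2.imwrite("pics/w1a.png",cv2.resize(s[120:245,240:400],None,fx=4.8,fy=4.8,interpolation=cv2.INTER_CUBIC))
cv2.imwrite("pics/w1b.png",cv2.resize(s[0:130,160:350],None,fx=4.2,fy=4.2,interpolation=cv2.INTER_CUBIC))
E
```

```text
(no output)
```

View pics/w1a.png

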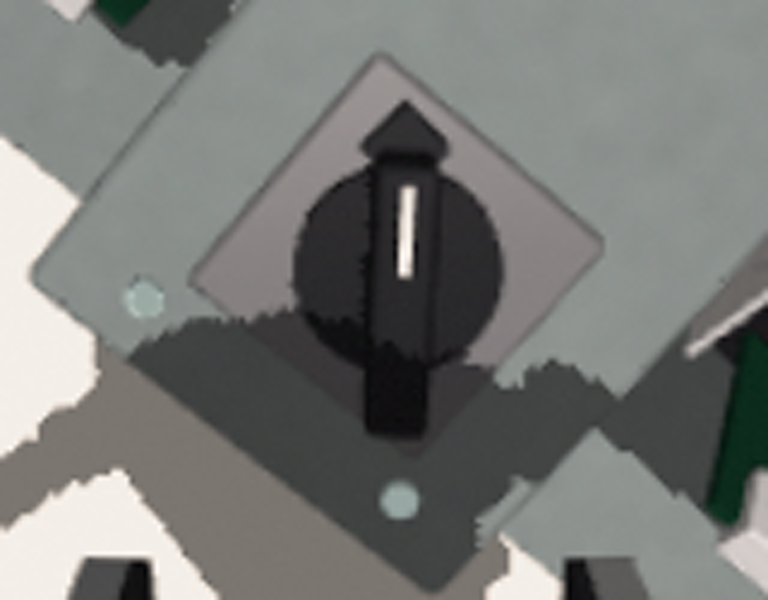

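View pics/w1b.png

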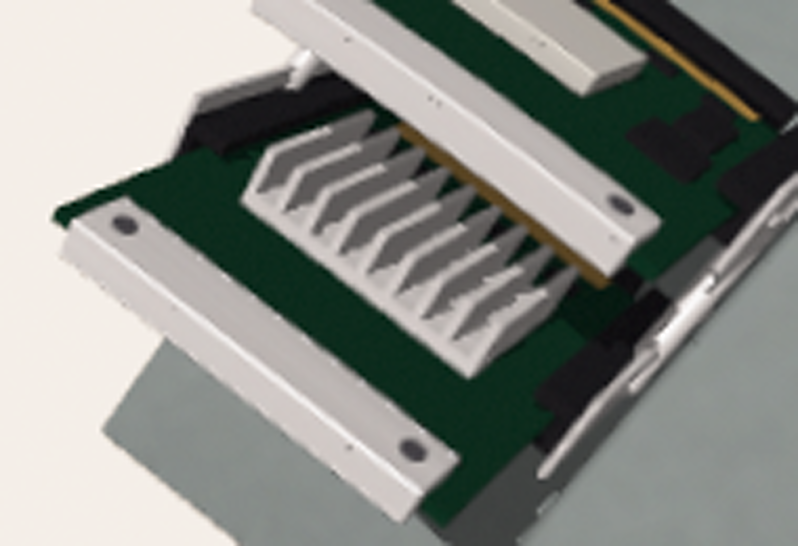

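```bash
python3 - <<'E'
from h import *
import pickle
np.set_printoptions(precision=4,suppress=True)
C=pickle.load(open("w1.pkl","rb"))
a=lambda x,y,z:onz("wrist",(240+(x+.5)/4.8-.5,120+(y+.5)/4.8-.5),z,C)
b=lambda x,y,z:onz("wrist",(160+(x+.5)/4.2-.5,(y+.5)/4.2-.5),z,C)
T,Rr,L=a(380,52,.129),a(603,243,.129),a(190,281,.129)
print(T,Rr,L,np.linalg.norm(T-Rr),np.linalg.norm(T-L)); c=(Rr+L)/2;print("axis",c)
e=T-Rr;print("yaw",np.arctan2(-e[0],e[1])); e=T-L;print("yaw",np.arctan2(e[1],e[0]))
e=L-Rr; print("diag yaw",np.arctan2(e[1],e[0])-3*np.pi/4)
p,q=a(411,185,.163),a(404,277,.163);e=p-q;print("pointer line",p,q,np.arctan2(e[1],e[0]))
p,q=a(405,100,.155),a(396,436,.155);print("bar ends",p,q)
# case front edge
p,q=a(35,275,.123),a(435,590,.123);e=p-q;print("case front",p,q,np.linalg.norm(e),np.arctan2(-e[0],e[1]))
p,q=b(72,225,.1715),b(412,490,.1715);e=p-q;print("rail",p,q,np.linalg.norm(e),np.arctan2(-e[0],e[1]),(p+q)/2)
th=.075
for th in(.07,.08):
  Z=np.array([[np.cos(th),-np.sin(th)],[np.sin(th),np.cos(th)]])
  print("rack o from handle",c[:2]-Z@[-.075,0],"from rail",((p+q)/2)[:2]-Z@[-.0627,.125])
E
```

```text
[ 0.6118 -0.0763  0.129 ] [ 0.6162 -0.1361  0.129 ] [ 0.5513 -0.0813  0.129 ] 0.05990144135344458 0.06071832353477511
axis [ 0.5837 -0.1087  0.129 ]
yaw 0.07396430752993566
yaw 0.08111311999216397
diag yaw 0.08435957047530929
pointer line [ 0.6004 -0.0946  0.163 ] [ 0.5876 -0.1056  0.163 ] 0.7077487998441665
bar ends [ 0.61   -0.0839  0.155 ] [ 0.5631 -0.1281  0.155 ]
case front [ 0.5276 -0.0571  0.123 ] [ 0.5356 -0.1689  0.123 ] 0.11214279878308488 0.07102409519571161
rail [0.5804 0.0631 0.1715] [ 0.5879 -0.0292  0.1715] 0.09254467190187754 0.08044622839500905 [0.5842 0.017  0.1715]
rack o from handle [ 0.6585 -0.1034] from rail [ 0.6555 -0.1033]
rack o from handle [ 0.6585 -0.1027] from rail [ 0.6567 -0.1026]
```

```bash
python3 -c "
from h import *
move((.584,-.108,.22),-0.8)"
```

```text
shift cm [0.69 0.65 7.93] turn [-0.     0.001  0.003] deg 0.2 dist 8.0
```

```bash
python3 -m jog '[[[0.5,0.4,0.4,4,0,0,0],[0.5,0.7,0.65,7.9,0,0,0],[0.5,0.7,0.65,7.9,0,0,0],[0.5,0.7,0.65,7.9,0,0,0]]]'
python3 - <<'E'
from h import *
import pickle
st=bot.read_state();m=bot.camera_model("wrist");im=bot.read_camera("wrist")
cv2.imwrite("pics/w2.png",im[:,:,::-1]);print(st["time"],st["tool_pos"],st["tcp_rot"],st["joint_vel"].round(3),st["width"])
pickle.dump(cam("wrist"),open("w2.pkl","wb"))
s=im[:,:,::-1]
cv2.imwrite("pics/w2a.png",cv2.resize(s[80:300,220:430],None,fx=2.7,fy=2.7,interpolation=cv2.INTER_CUBIC))
E
```

```text
time: 2.2
tool_pos: [0.5846, -0.1085, 0.3771]
tcp_rot: [2.91, 1.183, 0.002]
wrist_force: [0.5, 0.2, 1.0]
width: 0.497
2.2 [ 0.5845753  -0.10848256  0.37707433] [2.90959217e+00 1.18252224e+00 1.58385809e-03] [ 0.008 -0.017 -0.028  0.001 -0.005  0.001] 0.4972424610719677
```

View pics/w2.png

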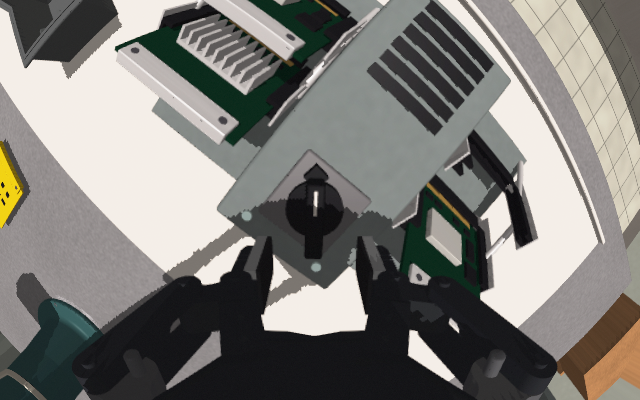

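View pics/w2a.png

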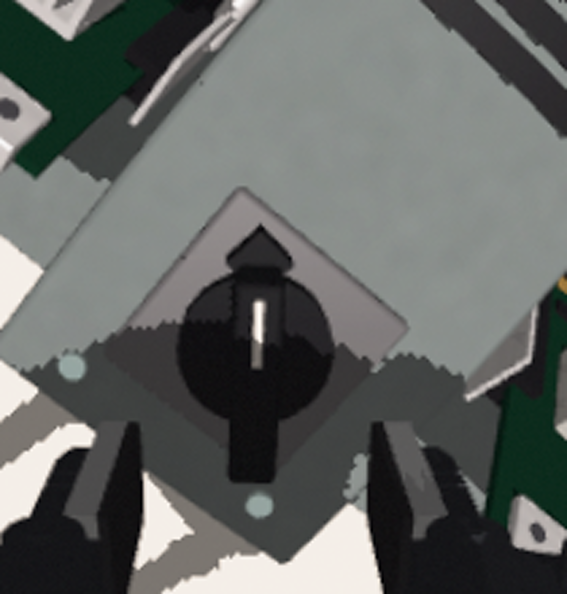

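```bash
python3 - <<'E'
from h import *
import pickle
np.set_printoptions(precision=4,suppress=True)
C1=pickle.load(open("w1.pkl","rb"));C2=pickle.load(open("w2.pkl","rb"))
a=lambda x,y:("wrist",(240+(x+.5)/4.8-.5,120+(y+.5)/4.8-.5),C1)
b=lambda x,y:("wrist",(220+(x+.5)/2.7-.5,80+(y+.5)/2.7-.5),C2)
for n,p,q in (("bezT",(380,52),(240,187)),("bezR",(603,243),(407,327)),("line1",(410,185),(260,300)),("line2",(404,277),(257,367)),("barrear",(396,436),(252,482)),("bolt",(400,500),(259,505)),("bolt2",(145,299),(72,366)),("case front corner",(435,590),(283,562))):
    print(n,*tri(a(*p),b(*q)))
a2=lambda x,y,z:onz("wrist",b(x,y)[1],z,C2)
T,Rr=a2(240,187,.129),a2(407,327,.129);print(T,Rr,np.linalg.norm(T-Rr))
p,q=a2(260,300,.163),a2(257,367,.163);print(p,q,np.arctan2(*(p-q)[1::-1]))
p,q=a2(228,482,.163),a2(274,482,.163);print("bar w",np.linalg.norm(p-q),(p+q)/2)
E
```

```text
bezT [ 0.6109 -0.077   0.1145] [array([-0.3112, -0.1623]), array([0.4093, 0.2117])]
bezR [ 0.6161 -0.1384  0.1208] [array([ 0.1939, -0.0397]), array([-0.2517,  0.0505])]
line1 [ 0.5996 -0.0952  0.157 ] [array([-0.1531, -0.0395]), array([0.2089, 0.0535])]
line2 [ 0.5862 -0.1072  0.1543] [array([-0.0494, -0.0107]), array([0.0664, 0.0143])]
barrear [ 0.5638 -0.1273  0.1582] [array([-0.0144, -0.0025]), array([0.019 , 0.0033])]
bolt [ 0.545  -0.1485  0.121 ] [array([0.0197, 0.003 ]), array([-0.0248, -0.0038])]
bolt2 [ 0.5396 -0.0774  0.121 ] [array([-0.285, -0.203]), array([0.3672, 0.2573])]
case front corner [ 0.5342 -0.1703  0.1188] [array([-0.1666, -0.018 ]), array([0.2069, 0.0225])]
[ 0.6125 -0.0754  0.129 ] [ 0.617  -0.1356  0.129 ] 0.06033102404373868
[ 0.6007 -0.0939  0.163 ] [ 0.5885 -0.1048  0.163 ] 0.7320303418154913
bar w 0.011477702606937505 [ 0.5655 -0.1253  0.163 ]
```

```bash
python3 -m jog '[[[0.5,0,0,3,0,0,0],[0.5,0,0,4.5,0,0,0],[0.5,0,0,6,0,0,0],[0.5,0,0,6,0,0,0],[0.5,0,0,6,0,0,0]]]' 40; python3 -c "
from h import *
m=bot.read_state();print(m['wrist_force'],m['joint_vel'].round(3))"
```

```text
time: 2.88
tool_pos: [0.585, -0.1073, 0.3164]
tcp_rot: [2.909, 1.185, 0.001]
wrist_force: [0.0, -0.5, 0.7]
width: 0.499
[ 0.01344937 -0.51255052  0.72968806] [ 0.    -0.006 -0.007 -0.002 -0.002  0.001]
```

```bash
python3 -m jog '[[[0.8,0,0,0,0,0,0],[1,0,0,0,0,0,0],[1,0,0,0,0,0,0],[1,0,0,0,0,0,0],[1,0,0,0,0,0,0]]]' 50; python3 -c "
from h import *
m=bot.read_state();print(m['wrist_force'],m['torque'])
cv2.imwrite('pics/w3.png',bot.read_camera('wrist')[:,:,::-1])"
```

```text
time: 3.5
tool_pos: [0.5852, -0.1076, 0.3167]
tcp_rot: [2.908, 1.185, 0.003]
wrist_force: [1.8, -2.6, 4.7]
width: 0.124
[ 1.80767563 -2.56995888  4.672191  ] [-0.41955593 -0.29951747 -0.0949721 ]
```

View pics/w3.png

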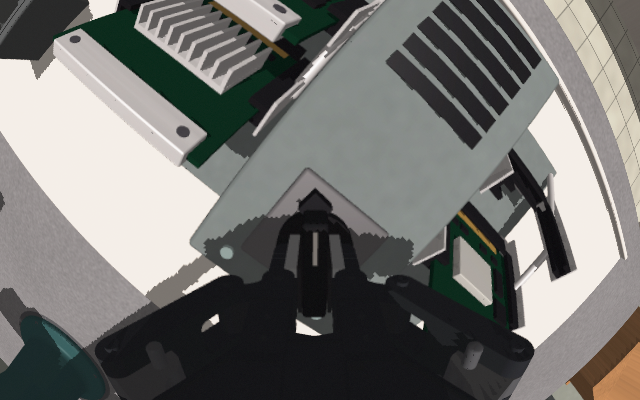

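```bash
python3 -m jog '[[[1,0,0,0,0,0,0.15],[1,0,0,0,0,0,0.3],[1,0,0,0,0,0,0.45],[1,0,0,0,0,0,0.6],[1,0,0,0,0,0,0.7],[1,0,0,0,0,0,0.7],[1,0,0,0,0,0,0.7]]]'; python3 -c "
from h import *
m=bot.read_state();print(m['wrist_force'],m['torque'],m['q'])
R=Ro.from_rotvec(m['tcp_rot']).as_matrix();print('bar yaw',np.arctan2(R[1,0],R[0,0]))
cv2.imwrite('pics/w4.png',bot.read_camera('wrist')[:,:,::-1])"
```

```text
time: 4.42
tool_pos: [0.5857, -0.1088, 0.3168]
tcp_rot: [3.135, 0.116, 0.007]
wrist_force: [4.8, -8.1, 2.1]
width: 0.123
[ 4.83546145 -8.05049876  2.06590003] [-1.22972128 -0.75691064 -0.09552889] [-0.22456934  0.18371364  1.86990763 -0.00317389  1.08283567  1.27373875]
bar yaw 0.07397759738014899
```

View pics/w4.png

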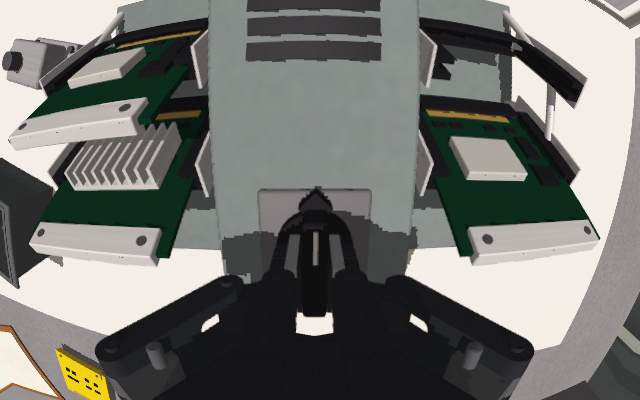

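```bash
python3 -m jog '[[[1,0,0.1,0,0,0,0],[1,0,0.1,0,0,0,0],[1,0,0.1,0,0,0,0],[1,0,0.1,0,0,0,0],[1,0,0.1,0,0,0,0],[1,0,0.1,0,0,0,0],[1,0,0.1,0,0,0,0]]]'; python3 -c "
from h import *
m=bot.read_state();print(m['wrist_force'],m['torque'])"; python3 -m jog '[[[1,0,0,0,0,0,0.15],[1,0,0,0,0,0,0.3],[1,0,0,0,0,0,0.45],[1,0,0,0,0,0,0.6],[1,0,0,0,0,0,0.69],[1,0,0,0,0,0,0.69],[1,0,0,0,0,0,0.69]]]'; python3 -c "
from h import *
m=bot.read_state();print(m['wrist_force'],m['torque'],m['q'])
R=Ro.from_rotvec(m['tcp_rot']).as_matrix();print('bar yaw',np.arctan2(R[1,0],R[0,0]))"
```

```text
time: 5.35
tool_pos: [0.5858, -0.1091, 0.3167]
tcp_rot: [3.137, 0.116, 0.006]
wrist_force: [4.7, -5.0, 3.0]
width: 0.126
[ 4.66251297 -5.02716114  2.98116711] [-0.71752827 -0.66355149 -0.10791698]
time: 6.22
tool_pos: [0.5854, -0.1104, 0.3167]
tcp_rot: [2.99, -0.95, 0.007]
wrist_force: [3.2, -10.2, 4.2]
width: 0.123
[  3.20946791 -10.2002668    4.16424223] [-1.69803267 -0.49403728  0.01123652] [-0.22686027  0.1840455   1.86955869 -0.00509268  1.0837084   1.96186773]
bar yaw -0.6155504399323409
```

```bash
python3 -m jog '[[[1,0,0.1,0,0,0,0.02],[1,0,0.1,0,0,0,0.03],[1,0,0.1,0,0,0,0.03]]]'; python3 -c "
from h import *
m=bot.read_state();print(m['wrist_force'],m['torque'],m['q'])
R=Ro.from_rotvec(m['tcp_rot']).as_matrix();print('bar yaw',np.arctan2(R[1,0],R[0,0]))
cv2.imwrite('pics/w5.png',bot.read_camera('wrist')[:,:,::-1])"
```

```text
time: 6.6
tool_pos: [0.5851, -0.1105, 0.3167]
tcp_rot: [2.977, -0.994, 0.008]
wrist_force: [3.7, -7.4, 2.7]
width: 0.125
[ 3.71794972 -7.37360168  2.67179665] [-1.17202541 -0.59281282  0.50648431] [-0.22758056  0.18336662  1.87038193 -0.00375739  1.08318031  1.98921874]
bar yaw -0.6442470853714438
```

View pics/w5.png

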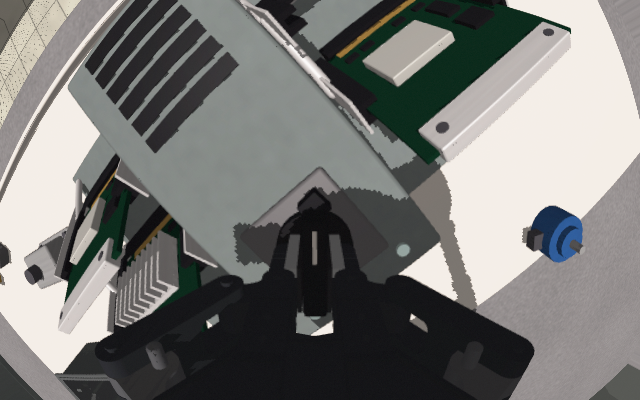

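```bash
python3 -m jog '[[[1,0,0,0,0,0,-0.01],[0.6,0,0,0,0,0,-0.01],[0.5,0,0,0,0,0,-0.01],[0.5,0,0,0,0,0,-0.01],[0.5,0,0,-4,0,0,-0.01],[0.5,0,0,-10,0,0,-0.01],[0.5,0,0,-13,0,0,-0.1]]]'; python3 - <<'E'
from h import *
import pickle
cv2.imwrite('pics/w6.png',bot.read_camera('wrist')[:,:,::-1])
th=.076;rk=lambda x,y,z:np.array([.6575+np.cos(th)*x-np.sin(th)*y,-.103+np.sin(th)*x+np.cos(th)*y,z+.008])
g=rk(-.0625,.125,.153);print("grasp",g); s=np.array([-.5*np.cos(th),-.5*np.sin(th),.866])
move(g+.09*s,th,np.pi/6)
E
```

```text
time: 7.52
tool_pos: [0.5845, -0.1089, 0.4494]
tcp_rot: [-3.026, 0.843, -0.006]
wrist_force: [0.8, -0.5, -0.4]
width: 0.502
grasp [0.58568956 0.01689375 0.161     ]
shift cm [-16.5   -3.71   7.87] turn [-0.287  0.561 -2.129] deg 127.2 dist 18.7
```

View pics/w6.png

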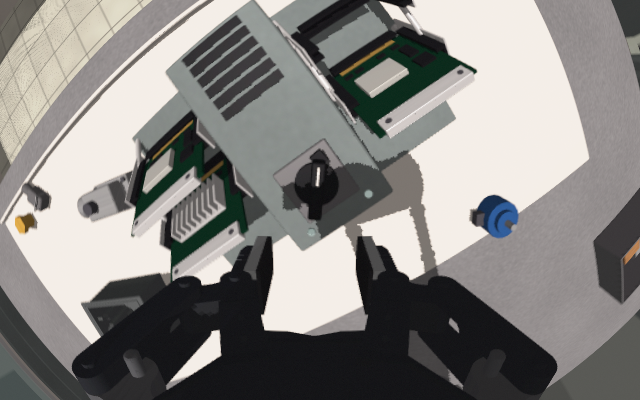

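```bash
python3 - <<'E'
from h import *
move((.53,.015,.29),.076)
E
```

```text
shift cm [-11.12  -7.79   0.75] turn [ 0.008 -0.009 -2.187] deg 125.3 dist 13.6
```

```bash
python3 -m jog '[[[0.5,-1,-0.7,0,0,0,-0.18],[0.5,-2,-1.4,0,0,0,-0.36],[0.5,-3,-2,0,0,0,-0.54],[0.5,-4,-3,0,0,0,-0.72],[0.5,-5,-3.5,0,0,0,-0.9],[0.5,-6,-4.2,0,0,0,-1.08],[0.5,-7,-5,0,0,0,-1.26],[0.5,-8,-5.6,0,0,0,-1.44],[0.5,-9,-6.3,0,0,0,-1.62],[0.5,-10,-7,0.4,0,0,-1.8],[0.5,-11.1,-7.8,0.7,0,0,-1.99],[0.5,-11.1,-7.8,0.7,0,0,-2.19]]]'; python3 - <<'E'
from h import *
th=.076;rk=lambda x,y,z:np.array([.6575+np.cos(th)*x-np.sin(th)*y,-.103+np.sin(th)*x+np.cos(th)*y,z+.008])
g=rk(-.0625,.125,.153);print("grasp",g); s=np.array([-.5*np.cos(th),-.5*np.sin(th),.866])
move(g+.09*s,th,np.pi/6)
E
```

```text
time: 9.07
tool_pos: [0.529, 0.0162, 0.4374]
tcp_rot: [-2.147, -2.291, 0.002]
wrist_force: [-0.2, -0.1, -0.3]
width: 0.504
grasp [0.58568956 0.01689375 0.161     ]
shift cm [-0.44 -6.57  6.44] turn [-0.526  0.002 -0.011] deg 30.1 dist 9.2
```

```bash
python3 -m jog '[[[0.5,-0.1,-2,1.5,-0.17,0,0],[0.5,-0.3,-4.5,3,-0.35,0,0],[0.5,-0.4,-6.6,6.4,-0.525,0,-0.01],[0.5,-0.4,-6.6,6.4,-0.525,0,-0.01],[0.5,-0.4,-6.6,6.4,-0.525,0,-0.01]]]'; python3 - <<'E'
from h import *
import pickle
st=bot.read_state();C=cam("wrist");im=bot.read_camera("wrist");cv2.imwrite('pics/w7.png',im[:,:,::-1]);pickle.dump(C,open("w7.pkl","wb"))
cv2.imwrite("pics/w7a.png",cv2.resize(im[70:230,230:430,::-1],None,fx=3.7,fy=3.7,interpolation=cv2.INTER_CUBIC))
th=.076;rk=lambda x,y,z:np.array([.6575+np.cos(th)*x-np.sin(th)*y,-.103+np.sin(th)*x+np.cos(th)*y,z+.008])
g=rk(-.0625,.125,.153)
move(g,th,np.pi/6)
E
```

```text
time: 9.7
tool_pos: [0.4656, 0.0075, 0.377]
tcp_rot: [1.864, 1.995, 0.535]
wrist_force: [0.2, 0.1, 1.5]
width: 0.501
shift cm [ 0.1  -0.63  9.32] turn [ 0.006  0.007 -0.006] deg 0.6 dist 9.3
```

View pics/w7.png

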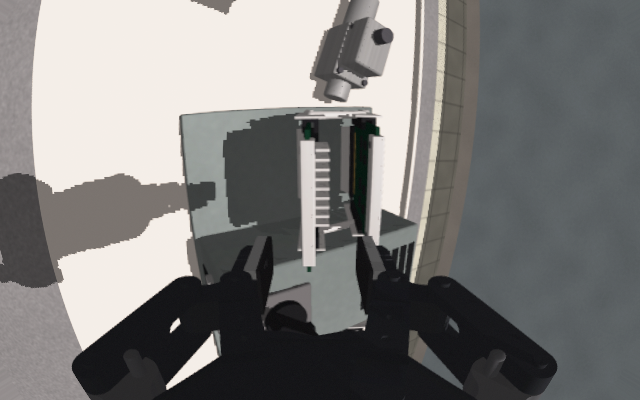

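View pics/w7a.png

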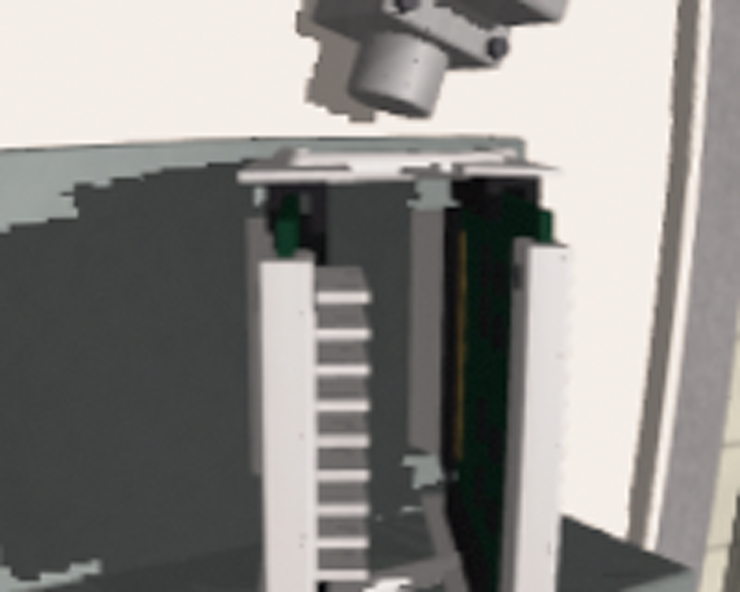

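```bash
python3 - <<'E'
from h import *
import pickle
np.set_printoptions(precision=4,suppress=True)
C=pickle.load(open("w7.pkl","rb"));st=bot.read_state();R=Ro.from_rotvec(st["tcp_rot"]).as_matrix();p=st["tool_pos"]
for zt in (.237,.243):
  for uv in ((300.8,141),(314.6,141),(302,266),(314.5,267)):
    o,d=ray("wrist",uv,C);o=R.T@(o-p);d=R.T@d;print(zt,o+d*(zt-o[2])/d[2])
E
```

```text
0.237 [ 0.0503 -0.0112  0.237 ]
0.237 [ 0.0502 -0.002   0.237 ]
0.237 [-0.0437 -0.0115  0.237 ]
0.237 [-0.0445 -0.002   0.237 ]
0.243 [ 0.0495 -0.0115  0.243 ]
0.243 [ 0.0495 -0.002   0.243 ]
0.243 [-0.0471 -0.0118  0.243 ]
0.243 [-0.048 -0.002  0.243]
```

```bash
python3 -m jog '[[[0.5,0.15,-0.67,1,0,0,0],[0.5,0.15,-0.67,5,0,0,0],[0.5,0.15,-0.67,7.5,0,0,0],[0.5,0.15,-0.67,9.2,0,0,0],[0.5,0.15,-0.67,9.2,0,0,0],[0.5,0.15,-0.67,9.2,0,0,0]]]'; python3 - <<'E'
from h import *
st=bot.read_state();im=bot.read_camera("wrist");cv2.imwrite('pics/w8.png',im[:,:,::-1]);print(st["wrist_force"],st["torque"])
th=.076;rk=lambda x,y,z:np.array([.6575+np.cos(th)*x-np.sin(th)*y,-.103+np.sin(th)*x+np.cos(th)*y,z+.008])
move(rk(-.0625,.125,.153),th,np.pi/6)
E
```

```text
time: 10.5
tool_pos: [0.5053, 0.0115, 0.2927]
tcp_rot: [1.864, 1.996, 0.535]
wrist_force: [-0.6, 0.6, 0.4]
width: 0.5
[-0.56979065  0.63393372  0.3503163 ] [-0.02957935  0.21706271  0.00925082]
shift cm [-0.07  0.39 -0.04] turn [ 0.003  0.007 -0.006] deg 0.5 dist 0.4
```

View pics/w8.png

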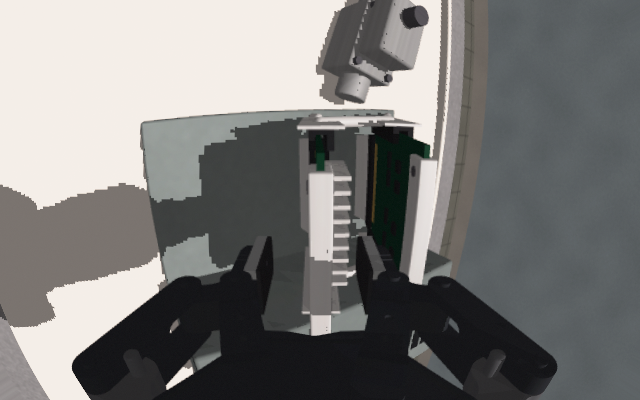

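```bash
python3 -m jog '[[[0.5,0,0.28,0,0,0,0],[0.5,0,0.28,0,0,0,0],[0.5,0,0.28,0,0,0,0]]]'; python3 - <<'E'
from h import *
st=bot.read_state();C=cam("wrist");im=bot.read_camera("wrist");cv2.imwrite('pics/w9.png',cv2.resize(im[140:340,220:420,::-1],None,fx=3,fy=3));print(st["wrist_force"],st["torque"])
R=Ro.from_rotvec(st["tcp_rot"]).as_matrix();p=st["tool_pos"]
import pickle;pickle.dump((C,R,p),open("w9.pkl","wb"))
E
```

```text
time: 10.92
tool_pos: [0.5067, 0.0116, 0.2936]
tcp_rot: [1.864, 1.996, 0.534]
wrist_force: [1.2, -0.5, -0.2]
width: 0.502
[ 1.21581432 -0.53514849 -0.16246262] [ 0.02260829  0.29769209 -0.0287055 ]
```

View pics/w9.png

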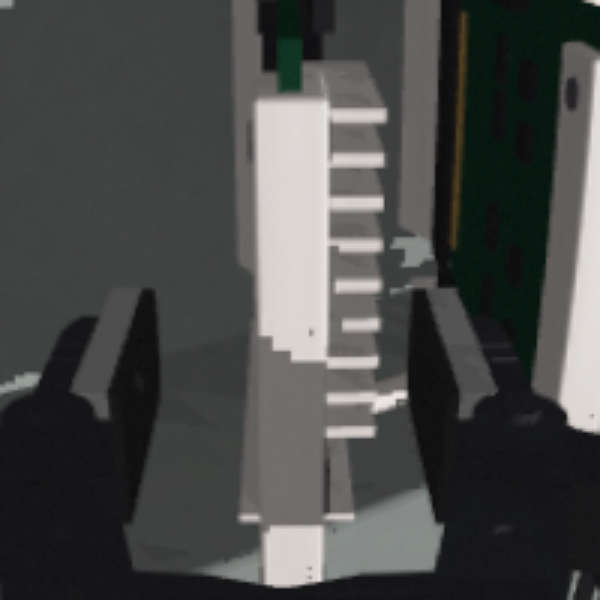

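```bash
python3 - <<'E'
from h import *
import pickle
C,R,p=pickle.load(open("w9.pkl","rb"))
for zt in (.142,.146,.150,.154):
  for uv in ((305,172.5),(329.3,173),(307.5,335),(327.5,335)):
    o,d=ray("wrist",uv,C);o=R.T@(o-p);d=R.T@d;print(zt,(o+d*(zt-o[2])/d[2]).round(4))
E
```

```text
0.142 [ 0.0495 -0.0029  0.142 ]
0.142 [0.0493 0.0061 0.142 ]
0.142 [-0.0285 -0.0026  0.142 ]
0.142 [-0.0285  0.0068  0.142 ]
0.146 [ 0.0486 -0.003   0.146 ]
0.146 [0.0484 0.0063 0.146 ]
0.146 [-0.0322 -0.0027  0.146 ]
0.146 [-0.0322  0.0071  0.146 ]
0.15 [ 0.0477 -0.0031  0.15  ]
0.15 [0.0475 0.0065 0.15  ]
0.15 [-0.0359 -0.0029  0.15  ]
0.15 [-0.0359  0.0073  0.15  ]
0.154 [ 0.0468 -0.0033  0.154 ]
0.154 [0.0466 0.0067 0.154 ]
0.154 [-0.0395 -0.003   0.154 ]
0.154 [-0.0396  0.0075  0.154 ]
```

```bash
python3 -m jog '[[[0.5,0,0.2,0.3,0,0,0],[0.7,0,0.2,0.3,0,0,0],[0.85,0,0.2,0.3,0,0,0],[1,0,0.2,0.3,0,0,0],[1,0,0.2,0.3,0,0,0],[1,0,0.2,0.3,0,0,0],[1,0,0.2,0.3,0,0,0]]]' 60; python3 - <<'E'
from h import *
st=bot.read_state();C=cam("wrist");im=bot.read_camera("wrist");cv2.imwrite('pics/w10.png',im[:,:,::-1]);print(st["wrist_force"],st["torque"],st["tcp_rot"])
E
```

```text
time: 11.85
tool_pos: [0.5098, 0.0118, 0.2915]
tcp_rot: [1.865, 1.997, 0.534]
wrist_force: [-2.7, 0.1, 2.0]
width: 0.107
[-2.65639321  0.06774256  2.01309333] [-0.08291308  0.44482532  0.0430999 ] [1.8648123  1.99673311 0.53357791]
```

View pics/w10.png

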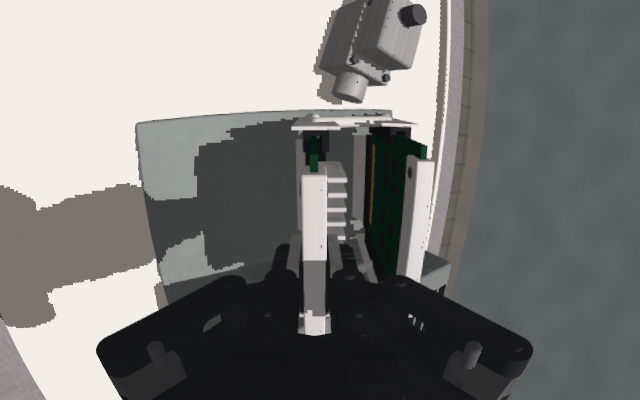

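```bash
python3 -m jog '[[[1,0,0,-1,0,0,0],[1,0,0,-2,0,0,0],[1,0,0,-3,0,0,0],[1,0,0,-4,0,0,0],[1,0,0,-4,0,0,0]]]'; python3 -m jog '[[[1,0,0,-1.5,0,0,0],[1,0,0,-3,0,0,0],[1,0,0,-4.5,0,0,0],[1,0,0,-6,0,0,0],[1,0,0,-7.5,0,0,0],[1,0,0,-9,0,0,0],[1,0,0,-9,0,0,0]]]'; python3 - <<'E'
from h import *
st=bot.read_state();C=cam("wrist");im=bot.read_camera("wrist");cv2.imwrite('pics/w11.png',im[:,:,::-1])
cv2.imwrite('pics/s11.png',bot.read_camera("scene")[150:350,140:460,::-1].repeat(2,0).repeat(2,1))
cv2.imwrite('pics/t11.png',bot.read_camera("top")[:,:,::-1])
print(st["wrist_force"],st["torque"],st["tcp_rot"])
E
```

```text
time: 12.52
tool_pos: [0.4896, 0.0105, 0.3271]
tcp_rot: [1.864, 1.996, 0.535]
wrist_force: [0.4, 0.1, -2.7]
width: 0.105
time: 13.4
tool_pos: [0.4449, 0.0077, 0.4059]
tcp_rot: [1.863, 1.994, 0.536]
wrist_force: [-1.4, -0.6, -2.2]
width: 0.105
[-1.37966857 -0.55130306 -2.17466227] [-0.0687      0.50138953  0.00678772] [1.86264265 1.99418315 0.53642461]
```

View pics/w11.png

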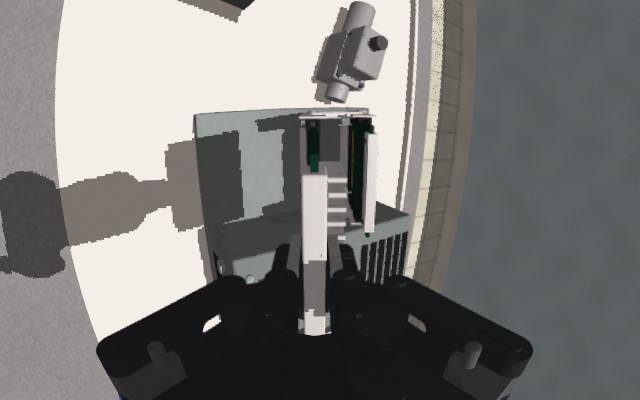

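View pics/s11.png

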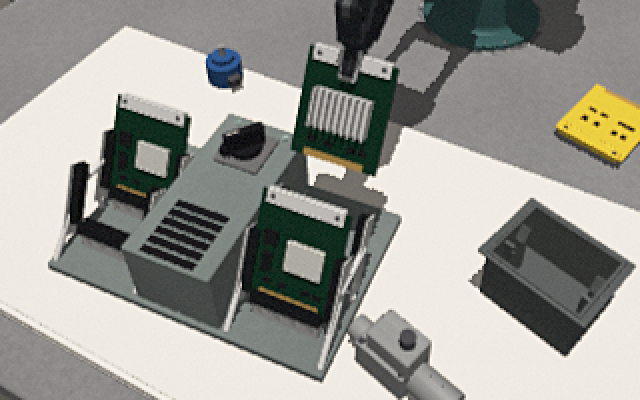

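```bash
python3 - <<'E'
from h import *
move((.5325,.285,.30),-.275)
move((.47,.02,.30),.0)
E
```

```text
shift cm [27.06 11.81  0.81] turn [ 0.519 -0.087  0.335] deg 35.8 dist 29.5
shift cm [ 1.04  4.83 -3.15] turn [ 0.524 -0.015  0.067] deg 30.3 dist 5.9
```

```bash
python3 -m jog '[[[1,0.3,1.5,-1,0.13,0,0],[1,0.5,3,-2,0.28,0,0],[1,1,4.5,-3,0.42,0,0.03],[1,3,5.2,-3,0.52,-0.02,0.08],[1,7,6.2,-2.4,0.52,-0.03,0.14],[1,11,7.3,-1.8,0.52,-0.04,0.2],[1,15,8.4,-1.2,0.52,-0.06,0.26],[1,19,9.5,-0.5,0.52,-0.08,0.32],[1,23,10.7,0.2,0.52,-0.087,0.335],[1,26,11.5,0.7,0.52,-0.087,0.335],[1,27,11.8,0.8,0.52,-0.087,0.335],[1,27,11.8,0.8,0.52,-0.087,0.335]]]'; python3 -m jog '[[[1,0,0,0,0,0,0],[1,0,0,0,0,0,0]]]';python3 - <<'E'
from h import *
import pickle
st=bot.read_state();C=cam("wrist");im=bot.read_camera("wrist");cv2.imwrite('pics/w12.png',im[:,:,::-1])
pickle.dump((C,Ro.from_rotvec(st["tcp_rot"]).as_matrix(),st["tool_pos"]),open("w12.pkl","wb"))
s=bot.read_camera("scene")[:,:,::-1];t=bot.read_camera("top")[:,:,::-1]
cv2.imwrite('pics/s12.png',s);cv2.imwrite('pics/t12.png',t)
cv2.imwrite("pics/s12a.png",cv2.resize(s[130:340,340:480],None,fx=2.8,fy=2.8,interpolation=cv2.INTER_CUBIC))
print(st["wrist_force"],st["torque"],st["tool_pos"])
move((.5325,.285,.30),-.275)
E
```

```text
time: 15.05
tool_pos: [0.5328, 0.2848, 0.4546]
tcp_rot: [-2.504, -1.898, 0.002]
wrist_force: [0.0, -1.2, -3.1]
width: 0.109
time: 15.3
tool_pos: [0.5325, 0.2834, 0.4557]
tcp_rot: [2.506, 1.895, 0.001]
wrist_force: [-0.7, 0.8, -3.4]
width: 0.102
[-0.67521506  0.78778464 -3.40456744] [ 0.0464907   0.01669699 -0.01943456] [0.53251285 0.28341023 0.4556505 ]
shift cm [ 0.12 -0.04  0.08] turn [ 0.    -0.001 -0.001] deg 0.1 dist 0.2
```

View pics/w12.png

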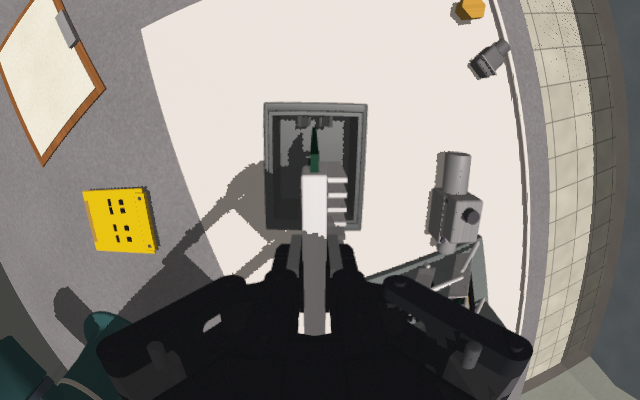

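View pics/s12a.png

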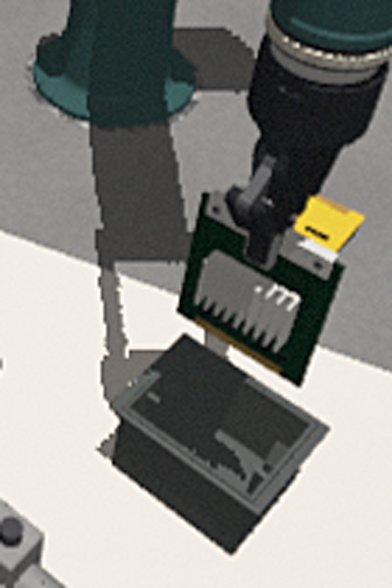

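View pics/t12.png

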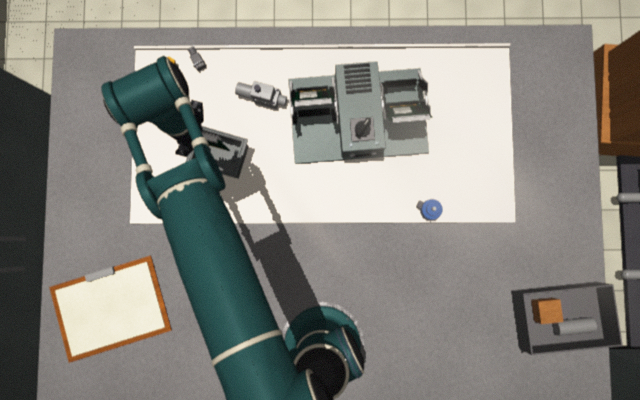

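```bash
python3 - <<'E'
import cv2
im=cv2.imread("pics/w12.png")
cv2.imwrite("pics/w12a.png",cv2.resize(im[90:240,245:385],None,fx=4,fy=4,interpolation=cv2.INTER_CUBIC))
g=cv2.convertScaleAbs(im[95:185,255:375],alpha=2.2,beta=0)
cv2.imwrite("pics/w12b.png",cv2.resize(g,None,fx=6,fy=6,interpolation=cv2.INTER_CUBIC))
E
```

```text
(no output)
```

View pics/w12a.png

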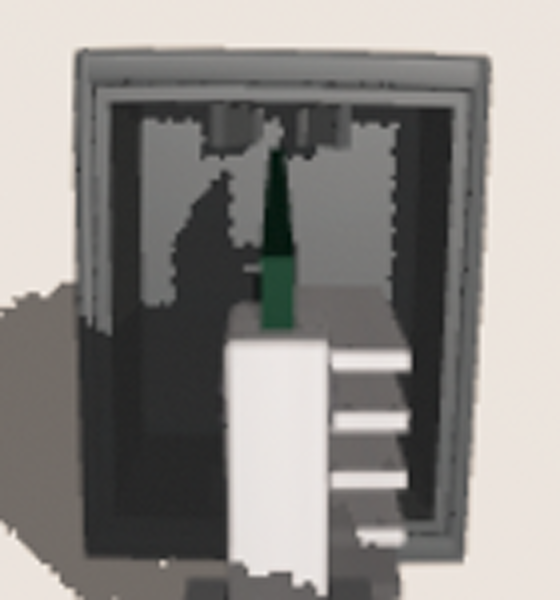

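View pics/w12b.png

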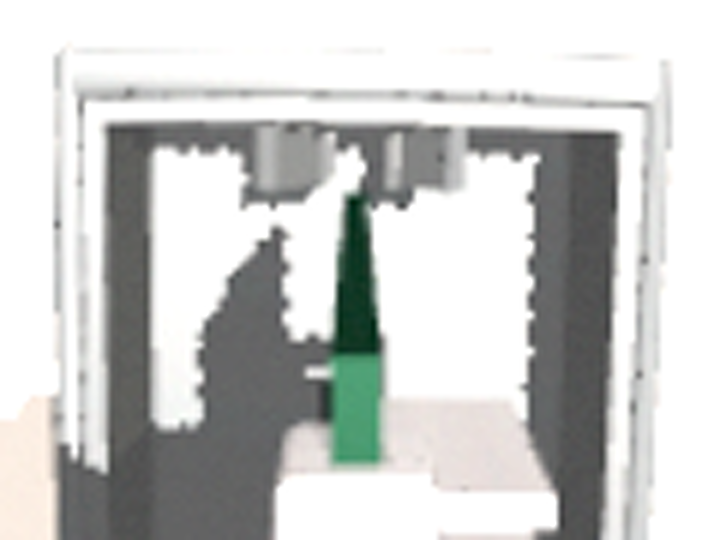

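```bash
python3 - <<'E'
from h import *
import pickle
C,R,p=pickle.load(open("w12.pkl","rb"))
f=lambda x,y,z:onz("wrist",(245+(x+.5)/4-.5,90+(y+.5)/4-.5),z,C)
tf=lambda P:(R.T@(P-p)*1000).round(1)
for z in (.093,):
  for n,q in (("oTL",(78,50)),("oTR",(490,58)),("oBL",(85,556)),("oBR",(464,560)),("iTL",(110,103)),("iTR",(454,107)),("iBR",(436,525)),("iBL",(112,520))):
    print(n,f(*q,z).round(4),tf(f(*q,z)))
for n,q in (("groove L",(262,125)),("groove R",(299,125)),("ribLo",(210,120)),("ribRo",(350,120))): print(n,tf(f(*q,.085)),tf(f(*q,.073)))
# board bottom edge corner & board side
print("pcb edge bottom end", tf(f(277,152,.170)),"pcb",tf(f(262,327,.285)),tf(f(294,327,.285)))
E
```

```text
oTL [0.5022 0.3727 0.093 ] [ 77.6 -53.6 362.6]
oTR [0.6075 0.3409 0.093 ] [ 75.6  56.3 362.7]
oBL [0.4598 0.2344 0.093 ] [-67.  -56.8 362.6]
oBR [0.5665 0.203  0.093 ] [-68.2  54.4 362.7]
iTL [0.5064 0.3564 0.093 ] [ 63.  -45.2 362.6]
iTR [0.5946 0.3304 0.093 ] [ 62.1  46.8 362.7]
iBR [0.561  0.2161 0.093 ] [-57.1  45.6 362.7]
iBL [0.4711 0.2431 0.093 ] [-55.6 -48.3 362.6]
groove L [ 56.2  -4.6 370.7] [ 55.6  -4.8 382.7]
groove R [ 56.2   5.4 370.7] [ 55.6   5.7 382.7]
ribLo [ 57.6 -18.8 370.7] [ 57.1 -19.5 382.7]
ribRo [ 57.7  19.4 370.7] [ 57.1  20.1 382.7]
pcb edge bottom end [ 55.1  -0.5 285.7] pcb [ 43.5  -2.2 170.7] [ 43.5   1.5 170.7]
```

```bash
python3 -m jog '[[[1,0.35,0,0,0,0,0.016],[1,0.35,0,1.5,0,0,0.016],[1,0.35,0,3,0,0,0.016],[1,0.35,0,4.5,0,0,0.016],[1,0.35,0,6,0,0,0.016],[1,0.35,0,6.5,0,0,0.016],[1,0.35,0,6.5,0,0,0.016]]]';python3 - <<'E'
from h import *
import pickle
st=bot.read_state();C=cam("wrist");im=bot.read_camera("wrist")[:,:,::-1];cv2.imwrite('pics/w13.png',im)
pickle.dump((C,Ro.from_rotvec(st["tcp_rot"]).as_matrix(),st["tool_pos"]),open("w13.pkl","wb"))
s=bot.read_camera("scene")[:,:,::-1]
cv2.imwrite("pics/s13a.png",cv2.resize(s[190:340,350:480],None,fx=4,fy=4,interpolation=cv2.INTER_CUBIC))
cv2.imwrite("pics/w13a.png",cv2.resize(cv2.convertScaleAbs(im[80:240,235:395],alpha=1.6),None,fx=3.7,fy=3.7,interpolation=cv2.INTER_CUBIC))
print(st["wrist_force"],st["torque"],st["tool_pos"])
E
```

```text
time: 16.32
tool_pos: [0.5334, 0.2877, 0.3899]
tcp_rot: [-2.52, -1.876, 0.001]
wrist_force: [-0.3, 0.6, -1.8]
width: 0.103
[-0.25656971  0.60282723 -1.80345057] [ 0.02596485  0.01836322 -0.0414531 ] [0.53344291 0.28774166 0.38993258]
```

View pics/w13a.png

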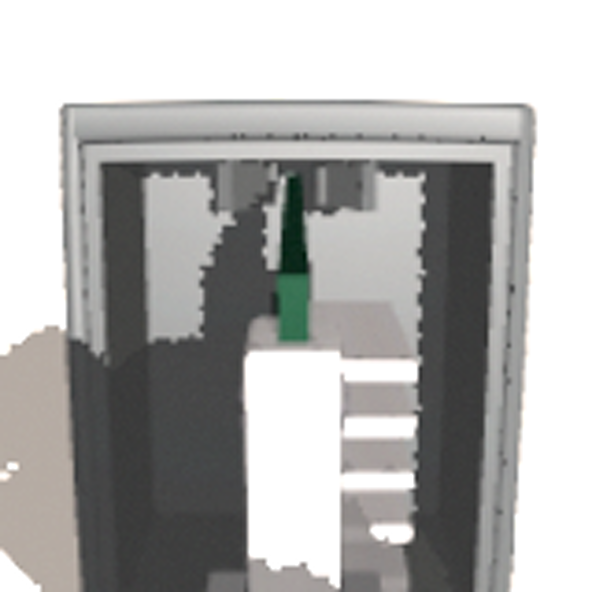

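View pics/s13a.png

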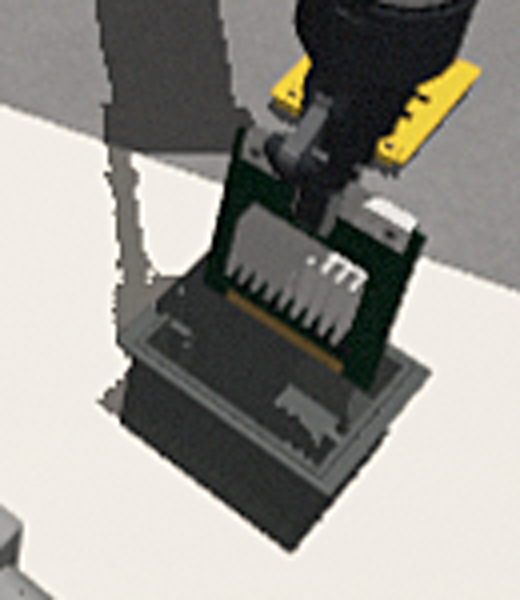

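```bash
python3 - <<'E'
from h import *
import pickle
C,R,p=pickle.load(open("w13.pkl","rb"))
f=lambda x,y,z:onz("wrist",(235+(x+.5)/3.7-.5,80+(y+.5)/3.7-.5),z,C)
tf=lambda P:(R.T@(P-p)*1000).round(1)
print("wall",tf(f(293,161,.093)),"tip",tf(f(293,176,.106)),"L",tf(f(100,161,.093)),"R",tf(f(497,161,.093)),"outer",tf(f(62,106,.093)),tf(f(533,106,.093)))
E
```

```text
wall [ 58.2  -0.6 296.9] tip [ 55.6  -0.6 283.9] L [ 58.7 -45.6 296.9] R [ 58.9  47.  296.9] outer [ 72.  -54.4 296.9] [ 72.1  55.3 296.9]
```

```bash
python3 -m jog '[[[1,-0.05,0.05,1.2,0,0,0],[1,-0.05,0.05,2.4,0,0,0],[1,-0.05,0.05,3.6,0,0,0],[1,-0.05,0.05,4.8,0,0,0],[1,-0.05,0.05,5,0,0,0],[1,-0.05,0.05,5,0,0,0]]]';python3 - <<'E'
from h import *
st=bot.read_state();im=bot.read_camera("wrist")[:,:,::-1]
print(st["wrist_force"],st["torque"],st["tool_pos"])
cv2.imwrite("pics/w14a.png",cv2.resize(cv2.convertScaleAbs(im[80:240,235:395],alpha=1.6),None,fx=3.7,fy=3.7,interpolation=cv2.INTER_CUBIC))
E
```

```text
time: 17.18
tool_pos: [0.5339, 0.2872, 0.3403]
tcp_rot: [-2.52, -1.876, -0.0]
wrist_force: [-0.2, 0.6, -3.1]
width: 0.112
[-0.2114306   0.63143047 -3.1282261 ] [0.02241555 0.00688443 0.04513046] [0.53389232 0.28718326 0.34033271]
```

View pics/w14a.png

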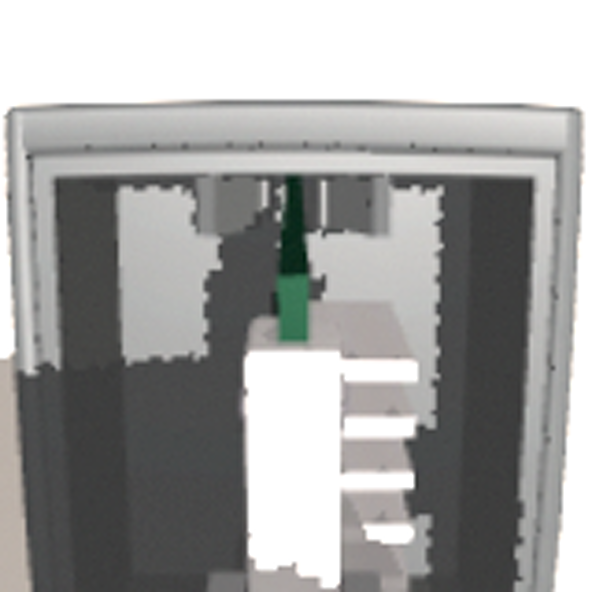

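```bash
python3 -m jog '[[[1,0,0,0.8,0,0,0],[1,0,0,1.6,0,0,0],[1,0,0,2.4,0,0,0],[1,0,0,3,0,0,0],[1,0,0,3.4,0,0,0],[1,0,0,3.4,0,0,0]]]'; python3 -m jog '[[[1,0,0,0.2,0,0,0],[1,0,0,0.3,0,0,0],[1,0,0,0.3,0,0,0]]]';python3 -m jog '[[[1,0,0,0.2,0,0,0],[1,0,0,0.2,0,0,0]]]'
```

```text
time: 17.98
tool_pos: [0.5337, 0.2871, 0.3061]
tcp_rot: [-2.52, -1.876, 0.001]
wrist_force: [-1.0, -0.7, -2.8]
width: 0.106
time: 18.35
tool_pos: [0.5339, 0.2872, 0.3036]
tcp_rot: [-2.52, -1.876, -0.001]
wrist_force: [0.2, 0.7, -2.3]
width: 0.106
time: 18.6
tool_pos: [0.5338, 0.2872, 0.3013]
tcp_rot: [-2.52, -1.876, -0.0]
wrist_force: [0.6, -0.8, -2.5]
width: 0.102
```

```bash
for i in 1 2; do python3 -m jog '[[[1,0,0,0.15,0,0,0],[1,0,0,0.15,0,0,0]]]'; done
```

```text
time: 18.85
tool_pos: [0.5338, 0.2872, 0.2998]
tcp_rot: [-2.52, -1.876, -0.0]
wrist_force: [-0.2, -0.5, -3.1]
width: 0.107
time: 19.1
tool_pos: [0.5338, 0.2872, 0.2984]
tcp_rot: [-2.52, -1.876, -0.0]
wrist_force: [-0.6, 0.5, -2.4]
width: 0.106
```

```bash
python3 -m jog '[[[1,0,0,0.15,0,0,0],[1,0,0,0.15,0,0,0]]]'; python3 -m jog '[[[1,0,0,0.15,0,0,0],[1,0,0,0.15,0,0,0]]]'
```

```text
time: 19.35
tool_pos: [0.5338, 0.2872, 0.2969]
tcp_rot: [-2.52, -1.876, -0.0]
wrist_force: [0.2, -0.6, -3.5]
width: 0.108
time: 19.6
tool_pos: [0.5338, 0.2872, 0.2954]
tcp_rot: [-2.52, -1.876, -0.0]
wrist_force: [0.6, 0.4, -1.8]
width: 0.104
```

```bash
python3 -m jog '[[[1,0,0,0.1,0,0,0],[1,0,0,0.1,0,0,0]]]'; python3 -m jog '[[[1,0,0,0.1,0,0,0],[1,0,0,0.1,0,0,0]]]'
```

```text
time: 19.85
tool_pos: [0.5338, 0.2872, 0.2944]
tcp_rot: [-2.52, -1.876, -0.0]
wrist_force: [-0.6, 0.6, -3.2]
width: 0.111
time: 20.1
tool_pos: [0.5338, 0.2872, 0.2934]
tcp_rot: [-2.52, -1.876, -0.0]
wrist_force: [-0.1, 0.9, -2.8]
width: 0.107
```

```bash
python3 -m jog '[[[1,0,0,0.1,0,0,0],[1,0,0,0.1,0,0,0]]]'; python3 -m jog '[[[1,0,0,0.1,0,0,0],[1,0,0,0.1,0,0,0]]]'; python3 - <<'E'
from h import *
s=bot.read_camera("scene")[:,:,::-1]
cv2.imwrite("pics/s15a.png",cv2.resize(s[190:340,350:480],None,fx=4,fy=4,interpolation=cv2.INTER_CUBIC))
E
```

```text
time: 20.35
tool_pos: [0.5338, 0.2872, 0.2924]
tcp_rot: [-2.52, -1.876, -0.0]
wrist_force: [-0.7, 0.4, -3.1]
width: 0.106
time: 20.6
tool_pos: [0.5338, 0.2872, 0.2914]
tcp_rot: [-2.52, -1.876, -0.0]
wrist_force: [-0.4, 0.6, -2.1]
width: 0.105
```

View pics/s15a.png

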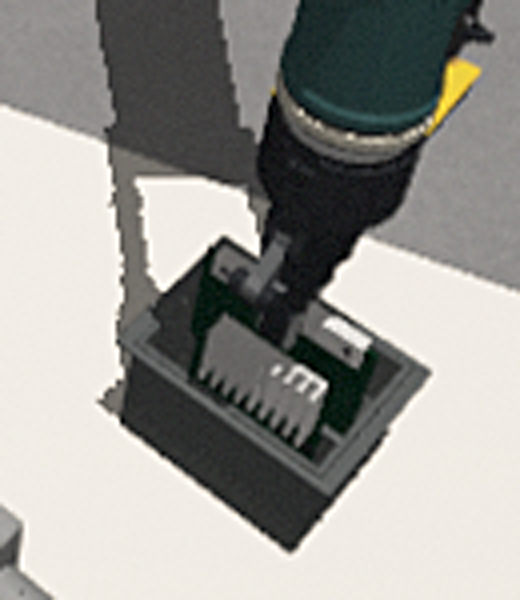

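```bash
for i in 1; do python3 -m jog '[[[1,0,0,0.1,0,0,0],[1,0,0,0.1,0,0,0]]]'; done; python3 -m jog '[[[1,0,0,0.1,0,0,0],[1,0,0,0.1,0,0,0]]]'; python3 -m jog '[[[1,0,0,0.1,0,0,0],[1,0,0,0.1,0,0,0]]]'
```

```text
time: 20.9
tool_pos: [0.5338, 0.2872, 0.2904]
tcp_rot: [-2.52, -1.876, -0.0]
wrist_force: [0.7, -0.1, -2.7]
width: 0.102
time: 21.15
tool_pos: [0.5339, 0.2872, 0.2896]
tcp_rot: [-2.52, -1.876, -0.001]
wrist_force: [-0.9, -0.6, -3.0]
width: 0.105
time: 21.4
tool_pos: [0.5341, 0.2874, 0.2893]
tcp_rot: [2.52, 1.876, 0.002]
wrist_force: [-0.6, 1.1, 1.9]
width: 0.109
```

```bash
python3 -m jog '[[[0.9,0,0,0,0,0,0],[0.8,0,0,0,0,0,0],[0.6,0,0,0,0,0,0],[0.5,0,0,0,0,0,0],[0.5,0,0,0,0,0,0],[0.5,0,0,0,0,0,0]]]'; python3 -m jog '[[[0.5,0,0,-1,0,0,0],[0.5,0,0,-3,0,0,0],[0.5,0,0,-6,0,0,0],[0.5,0,0,-10,0,0,0],[0.5,0,0,-14,0,0,0],[0.5,0,0,-14,0,0,0]]]'; python3 - <<'E'
from h import *
st=bot.read_state();im=bot.read_camera("wrist")[:,:,::-1];cv2.imwrite('pics/w16.png',im)
s=bot.read_camera("scene")[:,:,::-1];cv2.imwrite("pics/s16.png",s)
cv2.imwrite("pics/s16a.png",cv2.resize(s[190:340,350:480],None,fx=4,fy=4,interpolation=cv2.INTER_CUBIC))
E
```

```text
time: 22.15
tool_pos: [0.5338, 0.2872, 0.2885]
tcp_rot: [-2.52, -1.876, -0.0]
wrist_force: [-0.0, -1.0, -0.8]
width: 0.499
time: 22.9
tool_pos: [0.535, 0.2877, 0.4358]
tcp_rot: [2.518, 1.875, 0.018]
wrist_force: [-0.4, -0.1, 0.7]
width: 0.504
```

View pics/w16.png

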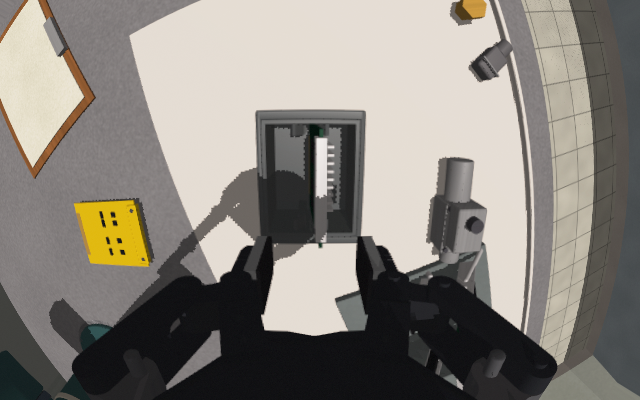

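View pics/s16a.png

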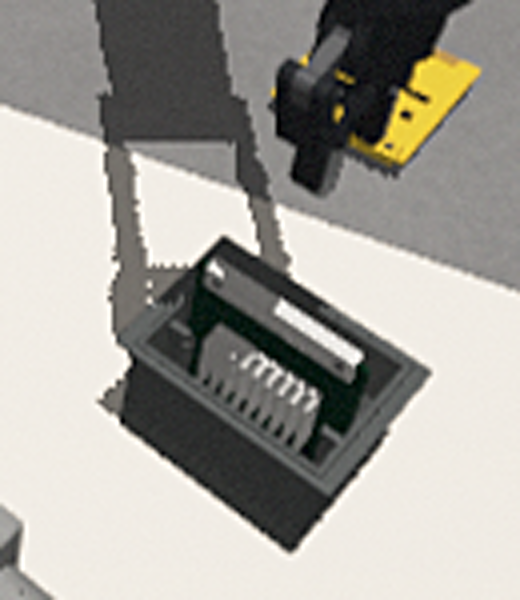

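View pics/s16.png

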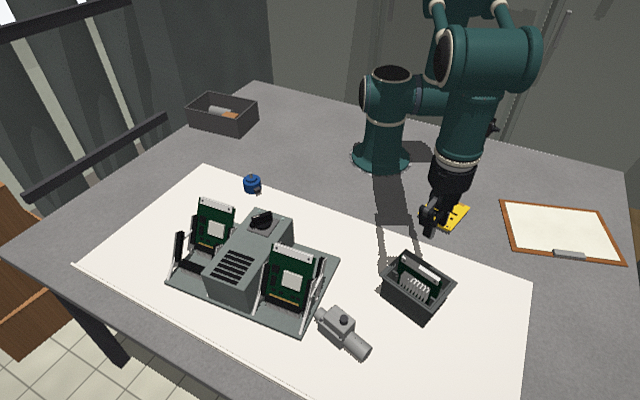

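```bash
python3 - <<'E'
from h import *
t=bot.read_camera("top")[:,:,::-1]
cv2.imwrite("pics/t17.png",cv2.resize(t[50:190,170:450],None,fx=2.8,fy=2.8,interpolation=cv2.INTER_CUBIC))
g=cv2.cvtColor(t[108:146,346:381],cv2.COLOR_BGR2GRAY)
m=(g<45).astype(np.uint8);n,l,s,c=cv2.connectedComponentsWithStats(m);print(s,c)
i=1+np.argmax(s[1:,4]);ys,xs=np.where(l==i)
P=np.array([onz("top",(x+346,y+108),.155)[:2] for x,y in zip(xs,ys)],np.float32)
w,v=np.linalg.eigh(np.cov(P.T));d=v[:,1];print(P.mean(0),np.arctan(d[1]/d[0]),w)
E
```

```text
[[   0    0   35   38 1327]
 [  11   27    2    2    3]] [[17.01205727 18.48003014]
 [11.66666667 27.33333333]]
[ 0.5612177  -0.09612425] 0.763769290584113 [1.14726313e-06 3.41722965e-06]
```

View pics/t17.png

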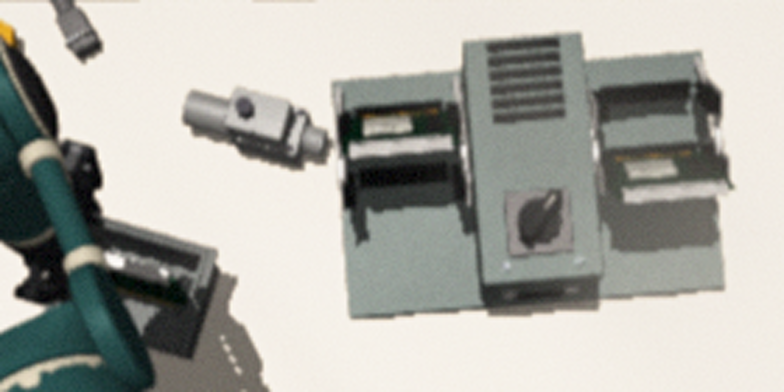

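```bash
python3 -m jog '[[[0.5,0,0,0,0,0,0],[0.5,0,0,0,0,0,0]]]'; python3 -c "
from workcell import bot
bot.finish_job()"
```

```text
time: 23.3
tool_pos: [0.5336, 0.287, 0.4271]
tcp_rot: [-2.519, -1.876, 0.003]
wrist_force: [0.9, -1.3, -0.2]
width: 0.499
the job is handed in; nothing more can be done
```

The job is done and handed in at 23.3 s. The changeover switch is over to the right bay, and the driver board is standing in the tote.

- **Switch:** I turned it from the left bay to centre off and held it there for a little over a second. I then turned it to the right-hand stop, where the torque rose to about 0.5 N m.
- **Driver board:** it was the finned board in the left bay's front slot. I gripped its rail, drew it 13 cm along the slot and lowered it into the tote's ribbed groove until the wrist force showed it touching the floor. I then released it and backed off upwards.

**Last checks:** the pictures show the board upright in both grooves. The logic board, the right-bay board, the valve and the encoder look to be where they were. The gripper is clear of everything.

**Checks that failed or disagreed:**
- **Handle angle:** my final automatic check of it from the top camera failed because the dark mask caught too much. By eye in that picture the bar reads about 29° against the roughly 36° expected. The same reading was also about 7° low before I turned the switch, so I relied on the torque at the stop.
- **Heights:** the wrist camera's triangulated heights came out up to about 8 mm below nominal, and one bezel corner 14 mm. I allowed for this in the grasps and went by force for the set-down.

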